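# Sort vacuum vent valves by the feel of their springs

### The arm

A 6-joint arm with a two-finger parallel gripper is mounted at the origin on a cart in front of the work surface, level with it; the furniture and walls round the work are solid. World frame = base frame: x ahead of the robot, y to its left, z up, the work surface at z = 0. Lengths are in m, angles in degrees, forces in N, time in s.
With the tool pointing down it reaches from about 0.4 to 0.825 m from the base axis. Payload 7 kg.
Tool frame: the origin (TCP) lies midway between the tips of the shut fingers; the grasp point (between the pads) lies 19 mm behind it (hold_point_z is the distance from the TCP to the grasp point, in m); z points along the fingers, y is the line along which they close (so a half turn about z gives the same grasp; the last joint's range is limited). The gripper opens to 88 mm and grips with 3 to 60 N. Pads are 19 mm wide; open, the fingers measure 130 mm over their backs; the gripper's body (78 mm by 193 mm) begins 47 mm behind the grasp point.
Start: joints at [83.772, 20.546, 0.682, 0, -70.136, -16.507], TCP at [0.261, 0.623, 0.227] pointing down, gripper open.
Joint ranges: [-176.03, 176.03], [-82.01, 121.73], [-58.28, 71.71], [-173.87, 95.51], [-174.79, -0.11], [-173.66, 173.66]. Speed limits (degrees/s): [136.94, 136.94, 172.46, 180, 180, 180].

### API

Orientations are given as [roll, pitch, yaw] about the fixed x, y, z axes, in that order (R = Rz(yaw) Ry(pitch) Rx(roll)).
In Python, from plant import get_state, capture, close_job, hold_point_z gives the robot as it stands.
- The arm moves only by the shell command python3 -m inch 'ROWS' [FORCE]. ROWS is text: rows parted by semicolons, each of 5 numbers parted by spaces: the shift along the tool's x, y, z normalised to -1 to 1, where 1 is 0.15 m, then the turn about the tool's z normalised to -1 to 1, where 1 is 360 degrees, then the opening, from 0 (shut) to 1 (fully open). In form: tx ty tz spin grip; .... A call has exactly 8 rows; each row shifts and turns the commanded pose from where the row before left it, along the tool's axes as they then stand; what a row does not reach is not made up. A row lasts 1/8 s, in which the tool goes at most 62.5 mm and 10.7 degrees, less where a joint would pass 70% of its speed; a pose out of reach is approached as far as the arm can. A call with a number of a shift or a turn outside -1 to 1 is refused whole. A call with a gripper value outside its range is refused whole. The fingers move at their own pace and stop on an object; FORCE is the grip in N (left out, the last holds). Time passes only in rows, so rows that do not move let the fingers close, or fill a call up. It gives the time, the measured TCP pose, the force, the opening and the grip force at its end, in the units of the state.
- get_state(): the state, without advancing time (a new reading comes with each control period).
- capture(name): name is "scene" or "top"; returns a dict with "color" (420x560x3 uint8, blue, green, red), "mtx" (3x3 intrinsics, pixels), "R" (3x3) and "t" (3): a world point X has camera coordinates R X + t. Camera axes: x right, y down, z forward; pixel columns grow to the right and rows downward; lengths in m; the calibration is good to about 2 mm. A picture is of the moment at which its call begins. There is no depth.
- close_job(): hands the job in; it is judged then, once.
The state is a dict: "time_s": time; "joints": joint angles; "qd": joint speeds; "joint_torque": joint torques, N m; "tcp_pos": TCP position; "eef_rot": TCP orientation; "contact_force": force on the tool from outside, world axes, zero at the start; "moment": the same for the moment, N m; "gripper_width": finger opening in m; "gripper_force": force on a finger pad.
Only numpy, scipy, OpenCV 4.12 (cv2) and the standard library are available. Lean on these libraries where they do the work, as an engineer would, in place of code of your own. Each camera call takes 0.05 s, during which the arm holds its last target. There are 200 camera calls.

### The job

The three spring-loaded vent valves have been taken off the vacuum manifold for a check; they look alike, so press their plungers to feel which springs are firm and which give way to a light push. Push every valve with a firm spring back onto a port of the manifold, one to a port and fully home, and stand every valve with a tired spring upright in the steel tray. Do not tip a valve over, and leave the tape, the tweezers and the stir bar lying where they are.

Things in the scene. Friction and masses are not known exactly. Their poses are not given: they have to be found in the camera images.
- valve_1: steel vent valve 1; all three look alike: a cylinder 36 mm across up to 50 mm, dark spring cap 30 mm across to 56 mm, plunger with flat head 17 mm across, top at 70 mm (plunger up). The lower 26 mm is a sleeve open downward, bore 25 mm. 0.1 to 0.16 kg. Origin: centre of the underside; z up, to the plunger. Its spring may be firm or tired: only pressing tells.
- valve_2: steel vent valve 2; all three look alike: a cylinder 36 mm across up to 50 mm, dark spring cap 30 mm across to 56 mm, plunger with flat head 17 mm across, top at 70 mm (plunger up). The lower 26 mm is a sleeve open downward, bore 25 mm. 0.1 to 0.16 kg. Origin: centre of the underside; z up, to the plunger. Its spring may be firm or tired: only pressing tells.
- valve_3: steel vent valve 3; all three look alike: a cylinder 36 mm across up to 50 mm, dark spring cap 30 mm across to 56 mm, plunger with flat head 17 mm across, top at 70 mm (plunger up). The lower 26 mm is a sleeve open downward, bore 25 mm. 0.1 to 0.16 kg. Origin: centre of the underside; z up, to the plunger. Its spring may be firm or tired: only pressing tells.
- valve_1_plunger (a joint): plunger of valve 1: travel in m, 0 = up, 0.007 = fully down. A firm spring takes about 5 N before it moves, 10 N at 4 mm and 14 N fully down; a tired one about 1 N before it moves and 2 N fully down. It springs back when released.
- valve_2_plunger (a joint): plunger of valve 2: travel in m, 0 = up, 0.007 = fully down. A firm spring takes about 5 N before it moves, 10 N at 4 mm and 14 N fully down; a tired one about 1 N before it moves and 2 N fully down. It springs back when released.
- valve_3_plunger (a joint): plunger of valve 3: travel in m, 0 = up, 0.007 = fully down. A firm spring takes about 5 N before it moves, 10 N at 4 mm and 14 N fully down; a tired one about 1 N before it moves and 2 N fully down. It springs back when released.
- manifold: vacuum manifold, an aluminium bar 46 x 230 mm, top at 34 mm, fixed to the worktop, with three identical upright steel ports 75 mm apart along its length (its y axis); a brass hose barb sticks out 33 mm at its +y end. Origin: on the worktop under its middle. All three ports are free.
- port_1 (a point): port 1 of the manifold: centre of the flange face (41 mm across, 38 mm above the worktop) on which a valve's rim lands when fully home. From it rises a spigot 22 mm across for 12 mm, tapering to an 11 mm tip at 21 mm; the valve's sleeve goes over it with 1.5 mm clearance all round and slides down freely. z up.
- port_2 (a point): port 2 of the manifold: centre of the flange face (41 mm across, 38 mm above the worktop) on which a valve's rim lands when fully home. From it rises a spigot 22 mm across for 12 mm, tapering to an 11 mm tip at 21 mm; the valve's sleeve goes over it with 1.5 mm clearance all round and slides down freely. z up.
- port_3 (a point): port 3 of the manifold: centre of the flange face (41 mm across, 38 mm above the worktop) on which a valve's rim lands when fully home. From it rises a spigot 22 mm across for 12 mm, tapering to an 11 mm tip at 21 mm; the valve's sleeve goes over it with 1.5 mm clearance all round and slides down freely. z up.
- tray: small loose open steel tray, 100 x 130 mm outside (its x, y), walls 3 mm thick and 20 mm high to the top of the rim, inner floor 3 mm above the worktop, 0.3 kg. Origin: centre of its underside.
- tape_roll: bystander: roll of tape lying flat, 52 mm across, 18 mm high. Origin: centre of its underside.
- tweezers: bystander: steel tweezers lying flat between valves, 14 x 113 x 8 mm (long along its y). Origin: centre of its underside.
- stir_bar: bystander: white stir bar lying between valves, 9 x 30 x 9 mm (long along its y). Origin: centre of its underside.
Mind the look-alikes: they are no part of the job. Leave any green look-alike of the valve_3 alone.

How it is judged:
By the outcome, as a careful person would: the job done as asked, in the order asked, and still so for the second after the job is handed in, with the robot touching nothing.
It also fails if it takes over 72 s, if anything falls off the work surface, if the arm or the gripper's body presses on something with over 40 N, if the wrist force passes 120 N, or if a joint passes its speed limit or range.

## Working session

There is one attempt and no reset: what is moved stays moved. The work goes in short steps, Python scripts to look and compute and a shell command to move; the robot and the scene stay as the last step left them, time stands still between calls to the robot, and variables do not carry over. Pictures are saved under pics/ and viewed, at most 10 in all, crops included, and the job is handed in when it is done.

```bash
ls; mkdir -p pics
python3 - <<'E'
from plant import get_state, capture, hold_point_z
import cv2,numpy as np
print(hold_point_z, get_state())
for n in("scene","top"):
    c=capture(n); cv2.imwrite(f"pics/{n}0.png",c["color"]); np.savez(f"pics/{n}0.npz",**c); print(n,c["mtx"],c["R"],c["t"], -c["R"].T@c["t"])
E
```

```text
pics
0.0188 {'time_s': 0.0, 'joints': array([ 8.37728318e+01,  2.05915085e+01,  6.32782999e-01, -2.10416203e-02,
       -7.01371956e+01, -1.65085500e+01]), 'qd': array([ 0.01272936,  0.0715095 ,  0.06575124,  0.06817074, -0.01130196,
       -0.00787733]), 'joint_torque': array([-1.94982560e-03, -5.82724822e+01,  2.93057334e+01,  6.99737146e+00,
        6.99433978e-03, -1.47049059e-04]), 'tcp_pos': array([0.2606847 , 0.62207697, 0.22561145]), 'eef_rot': array([ 1.79902412e+02, -8.29457941e-03, -2.27428770e+01]), 'contact_force': array([ 0.75304926,  0.41054365, -0.05410655]), 'moment': array([-0.01109505,  0.01160729,  0.01662096]), 'gripper_force': 0.0, 'gripper_width': 0.08757650303400512}
scene [[537.4221004    0.         277.95242204]
 [  0.         537.4221004  214.83909384]
 [  0.           0.           1.        ]] [[ 0.88887825 -0.45769266 -0.02031991]
 [-0.23093878 -0.40931491 -0.88268261]
 [ 0.39568011  0.78929002 -0.4695301 ]] [-0.42222429  0.17660259  1.04433442] [ 0.00286802 -0.94524562  0.63765092]
top [[490.00549442   0.         278.43595484]
 [  0.         490.00549442 215.94984176]
 [  0.           0.           1.        ]] [[ 0.02879296 -0.99952051 -0.01138896]
 [-0.99310864 -0.02730962 -0.11397114]
 [ 0.11360547  0.01459204 -0.99341878]] [0.01029894 0.49932907 1.23487521] [0.3553029  0.00591114 1.28377462]
```

View pics/scene0.png

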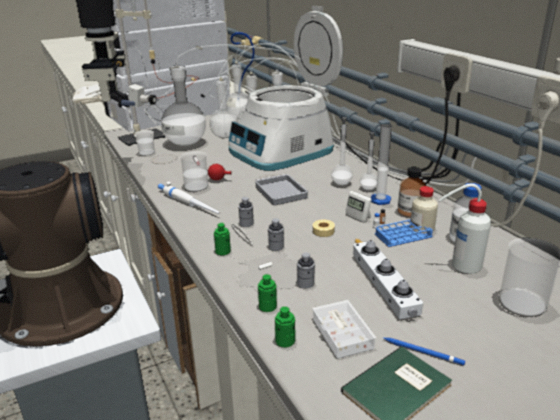

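View pics/top0.png

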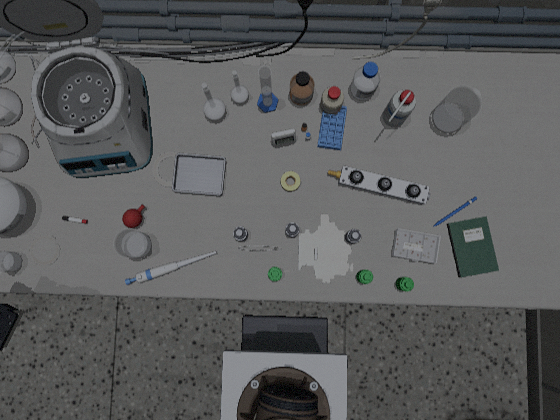

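Scene shows three steel valves at about (246,212), (276,235) and (306,271), and three green look-alikes at (222,239), (267,293) and (285,327), which I leave alone. In the top view the steel ones are at (240,234), (292,230) and (353,236). The tray is at (200,174), the manifold at (385,183) with its barb at (333,173), and the tape at (290,181). I'll confirm in one enlarged composite.

Run:
```python
import cv2,numpy as np
t=cv2.imread("pics/top0.png");s=cv2.imread("pics/scene0.png")
Z=lambda im,x0,y0,x1,y1,f:cv2.resize(im[y0:y1,x0:x1],None,fx=f,fy=f,interpolation=cv2.INTER_CUBIC)
a=Z(t,222,215,382,265,5) #800x250
b=Z(t,325,160,435,210,4) #440x200
c=Z(s,225,190,325,290,3.4) #340x340
d=Z(s,345,230,435,320,3.4)
C=np.zeros((600,800,3),np.uint8);C[:250]=a;C[255:255+c.shape[0],:c.shape[1]]=c;C[255:255+b.shape[0],345:345+b.shape[1]]=b
cv2.imwrite("pics/crop1.png",C)
```

```text
(no output)
```

View pics/crop1.png

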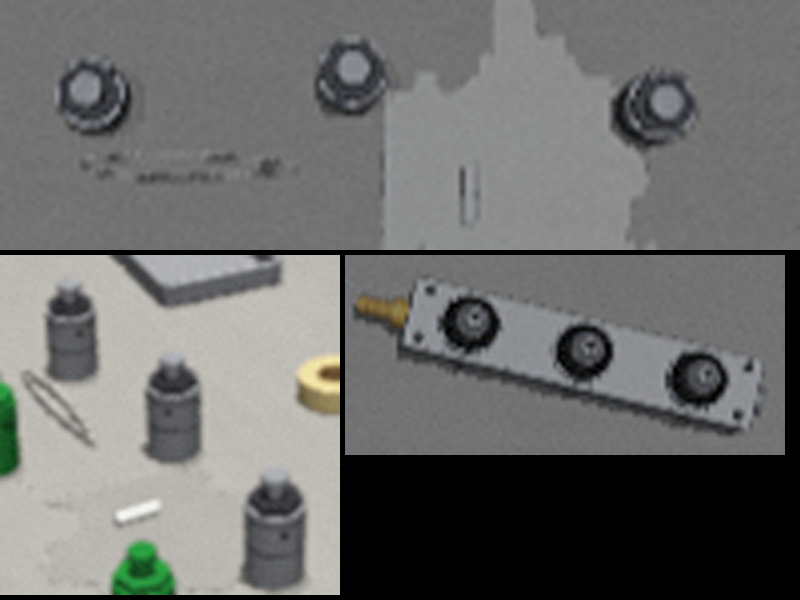

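Confirmed: the steel valves' bright plunger heads sit at about (239,233), (292,229) and (355,235) in the top view. The three dark port flanges are on the manifold, the tweezers are near (258,248) and the stir bar near (316,253). Next I measure.

```bash
cat > h.py <<'E'
import cv2,numpy as np
def load(n): 
    d=np.load(f"pics/{n}.npz"); return {k:d[k] for k in d}
def ray(c,p):
    v=c["R"].T@np.linalg.solve(c["mtx"],[p[0],p[1],1.]); return -c["R"].T@c["t"],v
def onz(c,p,z):
    o,v=ray(c,p); return o+v*(z-o[2])/v[2]
def tri(c1,p1,c2,p2):
    A=[];b=[]
    for c,p in((c1,p1),(c2,p2)):
        o,v=ray(c,p);v/=np.linalg.norm(v);P=np.eye(3)-np.outer(v,v);A.append(P);b.append(P@o)
    return np.linalg.lstsq(np.vstack(A),np.hstack(b),rcond=None)[0]
def blob(c,p,r,thr,dark=False,hull=False):
    g=cv2.cvtColor(c["color"],cv2.COLOR_BGR2GRAY);x,y=map(int,p);F=8
    w=cv2.resize(g[y-r:y+r+1,x-r:x+r+1],None,fx=F,fy=F,interpolation=cv2.INTER_CUBIC)
    m=((w<thr) if dark else (w>thr)).astype(np.uint8)
    cs,_=cv2.findContours(m,cv2.RETR_EXTERNAL,cv2.CHAIN_APPROX_NONE)
    if not hull:
        k=max(cs,key=lambda q:cv2.pointPolygonTest(q,(F*(r+.5),F*(r+.5)),True))
    else: k=cv2.convexHull(max(cs,key=cv2.contourArea))
    M=cv2.moments(k); q=np.array([M["m10"],M["m01"]])/M["m00"]
    (_,_),(a,b),_=cv2.fitEllipse(k)
    return (q+.5)/F-.5+[x-r,y-r], (a/F,b/F)
def proj(c,X):
    q=c["mtx"]@(c["R"]@np.asarray(X)+c["t"]); return q[:2]/q[2]
E
python3 - <<'E'
from h import *
np.set_printoptions(precision=4,suppress=True)
T=load("top0");S=load("scene0")
for pt,ps in(((239,233),(245,200)),((292,229),(276,221)),((355,235),(306,256))):
    g=cv2.cvtColor(T["color"],cv2.COLOR_BGR2GRAY); gs=cv2.cvtColor(S["color"],cv2.COLOR_BGR2GRAY)
    a,sa=blob(T,pt,7,125); b,sb=blob(S,ps,8,115)
    print(a,sa,b,sb,"topz",onz(T,a,.07)[:2],"tri",tri(T,a,S,b))
    print(proj(T,[*onz(T,a,.07)[:2],0]), proj(S,[*onz(T,a,.07)[:2],0]))
P=[]
for pt in((356.5,176.5),(384.5,184),(412,190.5)):
    a,sa=blob(T,pt,11,85,True,True); X=onz(T,a,.038);P.append(X);print("port",a,sa,X[:2],X[:2]-0)
print([np.linalg.norm(P[i+1]-P[i]) for i in(0,1)],np.degrees(np.arctan2(*(P[0]-P[2])[:2])))
# tray
g=cv2.cvtColor(T["color"],cv2.COLOR_BGR2GRAY);print(g[174,160:235:1]);print(g[145:205,200])
for x,y in((239,233),(292,229),(355,235)): print(g[y-9:y+10,x-10:x+11])
E
```

```text
[238.6472 232.2458] (5.118475437164307, 5.5486063957214355) [244.8542 197.64  ] (18.29180908203125, 22.03629493713379) topz [0.4506 0.1215] tri [0.4503 0.1213 0.0726]
[241.099  234.4014] [246.4582 224.1406]
[292.2109 228.0162] (5.309276103973389, 5.541306972503662) [276.2536 218.7227] (18.456825256347656, 21.957422256469727) topz [ 0.4649 -0.0114] tri [ 0.4654 -0.0117  0.0739]
[291.7703 230.4008] [276.2727 247.4089]
[354.8295 234.9125] (5.009714603424072, 5.321937084197998) [306.3089 253.0107] (17.63810920715332, 20.17349624633789) topz [ 0.452  -0.1669] tri [ 0.4526 -0.1667  0.0738]
[350.9958 236.9305] [305.5023 284.0243]
port [355.593  176.9332] (14.730836868286133, 15.206709861755371) [ 0.6044 -0.1717] [ 0.6044 -0.1717]
port [384.2272 183.9481] (14.350485801696777, 15.028236389160156) [ 0.5881 -0.2454] [ 0.5881 -0.2454]
port [412.4893 190.8362] (14.71712875366211, 15.452937126159668) [ 0.5721 -0.3178] [ 0.5721 -0.3178]
[np.float64(0.07549314450432892), np.float64(0.07414875020857246)] 12.494531878857162
[116 110 112 116 112 114 113 115 112 114 114 112 115  96 108  31  64 109
 124 
[... 4848 characters left out ...]
5  68  50  65  30  54 115 138 135 134 106  63  62  90  89 113
  117 112 111]
 [ 21  34  63 102  39  65  53  47  51  98 107 104  74  57  63 122  93 116
  113 115 115]
 [ 43  23  47 105 117  50  67  65  49  48  52  51  62  68 114 112 111 112
  116 114 113]
 [ 73  26  32  60 114  61  46  58  60  62  63  57  65  93 123  99 117 114
  115 116 117]
 [ 83  54  28  21  42  71  90  90  94  95  90  88  80  74 105 112 115 111
  111 111 113]
 [123  80  64  40  29  41  82  81  87  84  79  95 103  87 108 115 116 114
  110 113 108]
 [146 121  76  72  56  52  31  36  54  58  84  95 111 113 113 112 113 116
  113 111 113]
 [142 143 123 123  76  72  66  97  95  99 111 112 118 115 116 116 116 114
  113 111 115]]
```

```bash
cat > nav.py <<'E'
import sys,numpy as np
from plant import get_state
from scipy.spatial.transform import Rotation as Ro
s=get_state();R=Ro.from_euler("xyz",s["eef_rot"],degrees=True).as_matrix()
if len(sys.argv)>1:
    d=np.array(list(map(float,sys.argv[1:4])))-s["tcp_pos"]
    yaw=np.radians(s["eef_rot"][2]);c,n=np.cos(yaw),np.sin(yaw)
    u=np.array([c*d[0]+n*d[1],n*d[0]-c*d[1],-d[2]])/.15
    print("units total",u.round(3),"/8",(u/8).round(4))
print(s["time_s"],s["tcp_pos"].round(4),s["eef_rot"].round(2),s["contact_force"].round(2),round(s["gripper_width"],4),round(s["gripper_force"],1))
E
python3 nav.py .4506 .1215 .11
python3 - <<'E'
from h import *
T=load("top0");g=T["color"];hsv=cv2.cvtColor(g,cv2.COLOR_BGR2HSV)
gr=cv2.cvtColor(g,cv2.COLOR_BGR2GRAY)
m=np.zeros_like(gr);m[150:202,168:232]=(gr[150:202,168:232]<85)
k=cv2.minAreaRect(cv2.findNonZero(m));print(k)
X=onz(T,k[0],.012);print("tray",X, [onz(T,p,.012)[:2].round(4) for p in cv2.boxPoints(k)])
E
```

```text
units total [2.458 2.589 0.771] /8 [0.3072 0.3236 0.0964]
0.1 [0.2607 0.6221 0.2257] [ 1.7992e+02 -1.0000e-02 -2.2740e+01] [-0.23  0.96  0.14] 0.0873 0.0
((199.4000244140625, 175.20001220703125), (50.98992919921875, 38.699195861816406), 4.763640880584717)
tray [0.60335067 0.2365181  0.012     ] [array([0.5556, 0.3056]), array([0.6594, 0.3026]), array([0.6515, 0.167 ]), array([0.5479, 0.1712])]
```

```bash
python3 -m inch '0.15 0.16 0 0 0;0.21 0.22 0 0 0;0.21 0.22 0 0 0;0.21 0.22 0 0 0;0.21 0.22 0 0 0;0.21 0.22 0 0 0;0.21 0.22 0 0 0;0.21 0.22 0 0 0' 20; python3 nav.py .4506 .1215 .11
```

```text
time_s: 1.1
tcp_pos: [0.3866, 0.2919, 0.2264]
eef_rot: [180.0, 0.0, -22.7]
contact_force: [0.4, 0.3, -0.4]
gripper_width: 0.0133
gripper_force: 0.0
units total [0.832 0.883 0.776] /8 [0.104  0.1103 0.097 ]
1.1 [0.3866 0.2919 0.2264] [ 1.7999e+02  1.0000e-02 -2.2720e+01] [ 0.43  0.29 -0.36] 0.0133 0.0
```

```bash
python3 -m inch '0.21 0.22 0.05 0 0;0.21 0.22 0.1 0 0;0.21 0.22 0.15 0 0;0.202 0.223 0.2 0 0;0 0 0.2 0 0;0 0 0.18 0 0;0 0 0.1 0 0;0 0 0 0 0'; python3 nav.py .4506 .1215 .066
```

```text
time_s: 2.1
tcp_pos: [0.4495, 0.1223, 0.0785]
eef_rot: [179.8, 0.1, -22.8]
contact_force: [0.4, -0.6, -0.0]
gripper_width: 0.0005
gripper_force: 0.0
units total [0.009 0.002 0.083] /8 [0.0011 0.0003 0.0104]
2.1 [0.4495 0.1223 0.0785] [ 1.7985e+02  9.0000e-02 -2.2760e+01] [ 0.44 -0.6  -0.02] 0.0005 0.0
```

```bash
python3 -m inch '0.007 0 0.03 0 0;0 0 0.02 0 0;0 0 0.015 0 0;0 0 0.01 0 0;0 0 0.008 0 0;0 0 0 0 0;0 0 0 0 0;0 0 0 0 0'; python3 nav.py .4649 -.0114 .066
```

```text
time_s: 3.1
tcp_pos: [0.4518, 0.1229, 0.068]
eef_rot: [-179.9, -0.1, -22.7]
contact_force: [-1.7, -0.6, 8.3]
gripper_width: 0.0001
gripper_force: 4.0
units total [0.426 0.792 0.013] /8 [0.0533 0.099  0.0017]
3.1 [0.4518 0.1229 0.068 ] [-1.7995e+02 -5.0000e-02 -2.2710e+01] [-1.67 -0.58  8.32] 0.0001 4.0
```

Valve 1 takes 8.3 N at about 2 mm, so it's firm. On to valve 2.

```bash
python3 -m inch '0 0 -0.08 0 0;0.07 0.13 -0.04 0 0;0.12 0.22 0 0 0;0.12 0.22 0 0 0;0.09 0.17 0 0 0;0.026 0.052 0 0 0;0 0 0.03 0 0;0 0 0 0 0'; python3 nav.py .4649 -.0114 .066
```

```text
time_s: 4.1
tcp_pos: [0.4642, -0.0111, 0.0804]
eef_rot: [180.0, 0.0, -22.7]
contact_force: [-0.0, 0.8, -0.1]
gripper_width: 0.0001
gripper_force: 0.0
units total [ 0.005 -0.     0.096] /8 [ 0.0007 -0.      0.012 ]
4.1 [ 0.4642 -0.0111  0.0804] [ 1.7998e+02  2.0000e-02 -2.2710e+01] [-0.01  0.8  -0.14] 0.0001 0.0
```

```bash
python3 -m inch '0 0 0.03 0 0;0 0 0.03 0 0;0 0 0.015 0 0;0 0 0.015 0 0;0 0 0.008 0 0;0 0 0 0 0;0 0 0 0 0;0 0 0 0 0'; python3 nav.py .452 -.1669 .066
```

```text
time_s: 5.1
tcp_pos: [0.4644, -0.0116, 0.066]
eef_rot: [-180.0, -0.0, -22.7]
contact_force: [-0.9, 0.2, 0.5]
gripper_width: 0.0004
gripper_force: 0.8
units total [0.324 0.987 0.   ] /8 [0.0405 0.1233 0.    ]
5.1 [ 0.4644 -0.0116  0.066 ] [-1.7999e+02 -1.0000e-02 -2.2740e+01] [-0.86  0.23  0.49] 0.0004 0.8
```

Valve 2 gives 0.5 N at 4 mm, so it's probably tired. I press 2 mm further to confirm.

```bash
python3 -m inch '0 0 0.013 0 0;0 0 0.003 0 0;0 0 0 0 0;0 0 0 0 0;0 0 0 0 0;0 0 0 0 0;0 0 0 0 0;0 0 0 0 0'; for i in 1 2 3; do python3 nav.py .452 -.1669 .066; done
```

```text
time_s: 6.1
tcp_pos: [0.4644, -0.0116, 0.0635]
eef_rot: [-180.0, -0.0, -22.7]
contact_force: [-1.3, 0.6, 1.4]
gripper_width: 0.0005
gripper_force: 1.0
units total [ 0.324  0.987 -0.017] /8 [ 0.0405  0.1233 -0.0021]
6.1 [ 0.4644 -0.0116  0.0635] [-180.     -0.    -22.74] [-1.25  0.59  1.43] 0.0005 1.0
units total [ 0.324  0.987 -0.017] /8 [ 0.0405  0.1233 -0.0021]
6.1 [ 0.4644 -0.0116  0.0635] [-180.     -0.    -22.74] [-1.25  0.59  1.43] 0.0005 1.0
units total [ 0.324  0.987 -0.017] /8 [ 0.0405  0.1233 -0.0021]
6.1 [ 0.4644 -0.0116  0.0635] [-180.     -0.    -22.74] [-1.25  0.59  1.43] 0.0005 1.0
```

```bash
python3 -m inch '0 0 -0.08 0 0;0.05 0.15 -0.06 0 0;0.08 0.24 0 0 0;0.08 0.24 0 0 0;0.08 0.24 0 0 0;0.034 0.117 0 0 0;0 0 0.04 0 0;0 0 0 0 0'; python3 nav.py .452 -.1669 .066
```

```text
time_s: 7.1
tcp_pos: [0.4516, -0.1667, 0.0783]
eef_rot: [180.0, 0.0, -22.8]
contact_force: [-0.6, 0.4, -0.6]
gripper_width: 0.0007
gripper_force: 0.0
units total [0.003 0.    0.082] /8 [0.0004 0.     0.0102]
7.1 [ 0.4516 -0.1667  0.0783] [ 1.7998e+02  5.0000e-02 -2.2750e+01] [-0.61  0.37 -0.58] 0.0007 0.0
```

Valve 2 reads 1.4 N at 6.5 mm, so it's tired. Next is valve 3.

```bash
python3 -m inch '0 0 0.03 0 0;0 0 0.02 0 0;0 0 0.015 0 0;0 0 0.013 0 0;0 0 0.004 0 0;0 0 0 0 0;0 0 0 0 0;0 0 0 0 0'; python3 nav.py .452 -.1669 .019
```

```text
time_s: 8.1
tcp_pos: [0.4525, -0.1668, 0.067]
eef_rot: [-180.0, -0.1, -22.7]
contact_force: [-1.6, 2.0, 9.1]
gripper_width: 0.0004
gripper_force: 4.7
units total [-0.003  0.002  0.32 ] /8 [-0.0004  0.0002  0.04  ]
8.1 [ 0.4525 -0.1668  0.067 ] [-1.7999e+02 -6.0000e-02 -2.2690e+01] [-1.58  1.96  9.1 ] 0.0004 4.7
```

Valve 3 is also firm at 9.1 N. So valves 1 and 3 go to ports and valve 2 goes to the tray. Lift, open and grasp valve 3.

```bash
python3 -m inch '0 0 -0.1 0 0;0 0 -0.2 0 1;0 0 -0.05 0 1;0 0 0 0 1;0 0 0 0 1;0 0 0 0 1;0 0 0 0 1;0 0 0 0 1'; python3 nav.py .452 -.1669 .021
```

```text
time_s: 9.1
tcp_pos: [0.4519, -0.167, 0.1185]
eef_rot: [180.0, 0.0, -22.7]
contact_force: [-0.1, -0.4, 1.1]
gripper_width: 0.065
gripper_force: 0.0
units total [ 0.    -0.001  0.65 ] /8 [ 0.0001 -0.0001  0.0812]
9.1 [ 0.4519 -0.167   0.1185] [ 1.7999e+02  2.0000e-02 -2.2740e+01] [-0.14 -0.42  1.13] 0.065 0.0
```

```bash
python3 -m inch '0 0 0.08 0 1;0 0 0.13 0 1;0 0 0.15 0 1;0 0 0.15 0 1;0 0 0.1 0 1;0 0 0.04 0 1;0 0 0 0 0.3;0 0 0 0 0.3' 25; python3 -m inch '0 0 0 0 0.3;0 0 0 0 0.3;0 0 0 0 0.3;0 0 0 0 0.3;0 0 0 0 0.3;0 0 -0.05 0 0.3;0 0 -0.15 0 0.3;0 0 -0.2 0 0.3';  python3 nav.py .5720 -.3182 .090
```

```text
time_s: 10.1
tcp_pos: [0.4523, -0.167, 0.0216]
eef_rot: [-180.0, -0.0, -22.7]
contact_force: [0.7, -0.5, -0.6]
gripper_width: 0.0726
gripper_force: 0.0
time_s: 11.1
tcp_pos: [0.4512, -0.167, 0.0816]
eef_rot: [180.0, 0.1, -22.7]
contact_force: [0.7, -0.4, -0.3]
gripper_width: 0.0352
gripper_force: 25.0
units total [ 1.133  0.619 -0.056] /8 [ 0.1416  0.0773 -0.007 ]
11.1 [ 0.4512 -0.167   0.0816] [ 1.7996e+02  1.0000e-01 -2.2740e+01] [ 0.74 -0.4  -0.34] 0.0352 25.0
```

```bash
python3 -m inch '0.06 0.03 -0.12 0 0.3;0.14 0.08 -0.07 0 0.3;0.2 0.11 0 0 0.3;0.22 0.12 0 0 0.3;0.22 0.12 0 0 0.3;0.18 0.1 0 0 0.3;0.1 0.05 0 0 0.3;0.01 0.01 0 0 0.3';  python3 -m inch '0 0 0 0 0.3;0 0 0 0 0.3;0 0 0 0 0.3;0 0 0 0 0.3;0 0 0 0 0.3;0 0 0 0 0.3;0 0 0 0 0.3;0 0 0 0 0.3'; python3 nav.py .5720 -.3182 .063
python3 - <<'E'
from plant import capture
import cv2,numpy as np
C=[]
for n in("scene","top"):
    c=capture(n); np.savez(f"pics/{n}1.npz",**c)
    im=c["color"]; 
    im=im[160:340,300:460] if n=="scene" else im[130:250,320:480]
    C.append(cv2.resize(im,(400,int(400*im.shape[0]/im.shape[1])),interpolation=cv2.INTER_CUBIC))
h=max(i.shape[0] for i in C);O=np.zeros((h,800,3),np.uint8)
for k,i in enumerate(C):O[:i.shape[0],400*k:400*k+400]=i
cv2.imwrite("pics/p1.png",O)
E
```

```text
time_s: 12.1
tcp_pos: [0.5723, -0.3186, 0.1093]
eef_rot: [180.0, 0.0, -22.8]
contact_force: [-0.4, -0.5, -0.6]
gripper_width: 0.0355
gripper_force: 25.0
time_s: 13.1
tcp_pos: [0.5723, -0.3183, 0.1097]
eef_rot: [180.0, 0.0, -22.7]
contact_force: [0.0, -0.3, -1.1]
gripper_width: 0.0353
gripper_force: 25.0
units total [-0.002  0.     0.311] /8 [-0.0003  0.0001  0.0389]
13.1 [ 0.5723 -0.3183  0.1097] [180.     0.   -22.74] [ 0.01 -0.32 -1.06] 0.0353 25.0
```

View pics/p1.png

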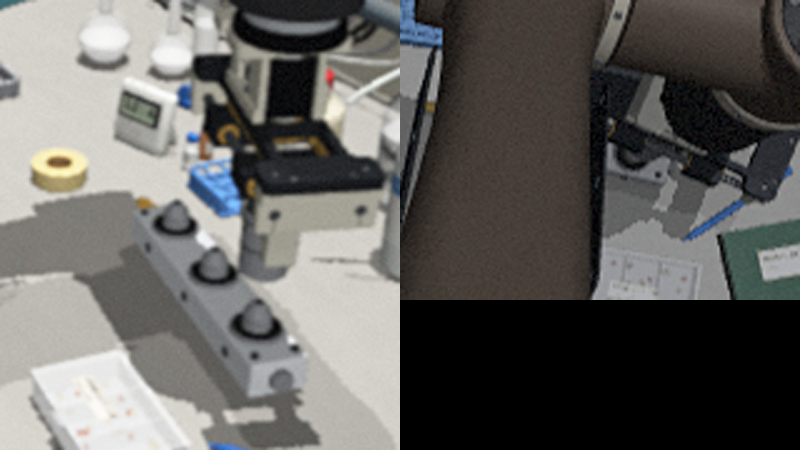

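The scene crop shows the held valve's bottom at about (406,268), above and behind the near port, whose flange is at about (403,289). I check this against the projection.

Run:
```python
from h import *
S=load("scene0");S1=load("scene1")
for p in((.6044,-.1717),(.5882,-.2450),(.5720,-.3182)):
    print("flange",proj(S,[*p,.038]),"tip",proj(S,[*p,.059]))
print("rim",proj(S1,[.5723,-.3183,.089]), proj(S1,[.5723,-.3183,.139]))
# flange measured in scene
for pt in((370.5,249),(385.5,267),(403,290)):
    try:
        a,sa=blob(S,pt,12,75,True,True); print("meas",a,sa,onz(S,a,.045)[:2])
    except Exception as e: print(e)
g=cv2.cvtColor(S["color"],cv2.COLOR_BGR2GRAY)
im=S["color"][235:320,350:430];im1=S1["color"][200:320,350:430]
a=cv2.resize(im,None,fx=5,fy=5,interpolation=cv2.INTER_CUBIC);b=cv2.resize(im1,None,fx=5,fy=5,interpolation=cv2.INTER_CUBIC)
O=np.zeros((600,800,3),np.uint8);O[:a.shape[0],:400]=a;O[:b.shape[0],400:]=b
for p in((.6044,-.1717),(.5882,-.2450),(.5720,-.3182)):
  for z in(.038,.059):
    q=(proj(S,[*p,z])-[350,235]+.5)*5
    cv2.drawMarker(O,tuple(int(v) for v in q),(0,0,255),0,8)
q=(proj(S1,[.5723,-.3183,.089])-[350,200]+.5)*5+[400,0]
cv2.drawMarker(O,tuple(int(v) for v in q),(0,0,255),0,8)
cv2.imwrite("pics/p2.png",O)
```

```text
flange [369.6503659  249.91552958] tip [370.25274934 241.33182866]
flange [384.83449668 269.04472418] tip [385.61531815 260.11725752]
flange [401.9328159  290.60075662] tip [402.93415313 281.3098395 ]
rim [404.56625284 267.69429637] [407.10891902 244.13973191]
meas [369.67998502 249.8436383 ] (8.425067901611328, 16.549850463867188) [ 0.59759835 -0.18052841]
meas [384.93921956 268.88607854] (9.149360656738281, 17.46142578125) [ 0.58188552 -0.25282514]
meas [402.14766329 290.44632132] (10.403566360473633, 18.98432731628418) [ 0.56600471 -0.32533024]
```

View pics/p2.png

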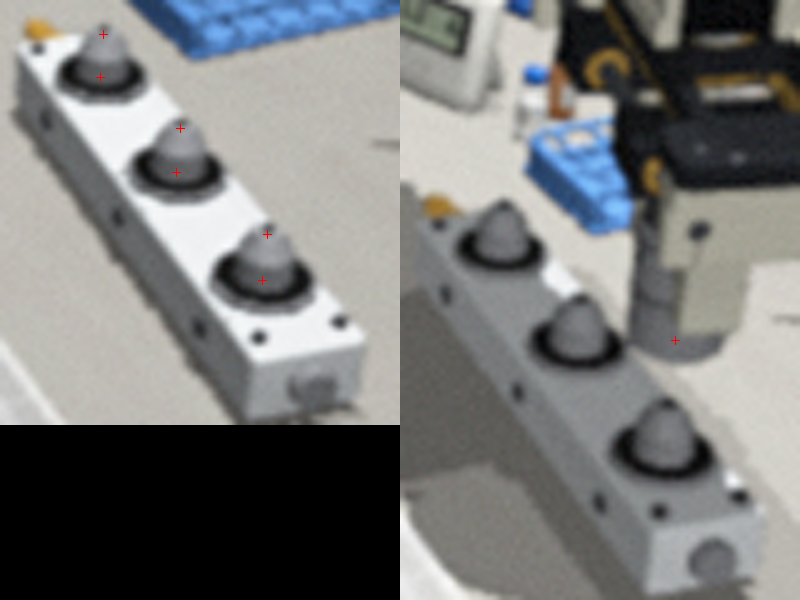

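Projected port points match both views to within half a pixel, and the held valve's rim is where expected. Now lower.

```bash
python3 -m inch '0 0 0.05 0 0.3;0 0 0.08 0 0.3;0 0 0.07 0 0.3;0 0 0.05 0 0.3;0 0 0.03 0 0.3;0 0 0.02 0 0.3;0 0 0 0 0.3;0 0 0 0 0.3';  python3 nav.py .5720 -.3182 .058
```

```text
time_s: 14.2
tcp_pos: [0.5726, -0.3183, 0.0651]
eef_rot: [-180.0, -0.0, -22.7]
contact_force: [0.9, 0.4, -0.9]
gripper_width: 0.0357
gripper_force: 25.0
units total [-0.004  0.001  0.047] /8 [-0.0005  0.0001  0.0059]
14.2 [ 0.5726 -0.3183  0.0651] [-1.800e+02 -4.000e-02 -2.273e+01] [ 0.87  0.38 -0.91] 0.0357 25.0
```

```bash
python3 -m inch '0 0 0.02 0 0.3;0 0 0.015 0 0.3;0 0 0.01 0 0.3;0 0 0.005 0 0.3;0 0 0 0 0.3;0 0 0 0 0.3;0 0 0 0 0.3;0 0 0 0 0.3';  python3 nav.py .5720 -.3182 .058
```

```text
time_s: 15.2
tcp_pos: [0.5725, -0.3183, 0.0593]
eef_rot: [180.0, -0.1, -22.7]
contact_force: [-4.6, 5.0, 13.2]
gripper_width: 0.0355
gripper_force: 25.0
units total [-0.003  0.001  0.009] /8 [-0.0004  0.0001  0.0011]
15.2 [ 0.5725 -0.3183  0.0593] [ 1.7998e+02 -6.0000e-02 -2.2700e+01] [-4.61  4.99 13.19] 0.0355 25.0
```

Landed at the expected height with 13 N. Release and go up.

```bash
python3 -m inch '0 0 0 0 0.62;0 0 0 0 0.62;0 0 0 0 0.62;0 0 -0.05 0 0.62;0 0 -0.12 0 0.62;0 0 -0.2 0 0.62;0 0 -0.2 0 0.62;0 0 -0.05 0 0.62';  python3 nav.py .4506 .1215 .15
```

```text
time_s: 16.2
tcp_pos: [0.5739, -0.3188, 0.1541]
eef_rot: [-180.0, -0.3, -22.7]
contact_force: [1.0, 0.1, 0.4]
gripper_width: 0.0541
gripper_force: 0.0
units total [-1.891 -2.391  0.028] /8 [-0.2364 -0.2988  0.0034]
16.2 [ 0.5739 -0.3188  0.1541] [-179.98   -0.31  -22.71] [1.01 0.08 0.39] 0.0541 0.0
```

```bash
python3 -m inch '-0.08 -0.1 0 0 1;-0.17 -0.22 0 0 1;-0.2 -0.25 0 0 1;-0.22 -0.28 0 0 1;-0.22 -0.28 0 0 1;-0.22 -0.28 0 0 1;-0.22 -0.28 0 0 1;-0.22 -0.28 0 0 1';  python3 nav.py .4506 .1215 .021
python3 - <<'E'
from plant import capture
from h import *
c=capture("scene"); np.savez("pics/scene2.npz",**c)
o=c["color"][185:320,330:440]
o=cv2.resize(o,None,fx=4.4,fy=4.4,interpolation=cv2.INTER_CUBIC)
for z in(.038,.088,.108):
    q=(proj(c,[.5720,-.3182,z])-[330,185]+.5)*4.4; cv2.drawMarker(o,tuple(int(v) for v in q),(0,0,255),0,8)
cv2.imwrite("pics/p3.png",o)
E
```

```text
time_s: 17.2
tcp_pos: [0.4703, 0.0458, 0.1497]
eef_rot: [180.0, 0.0, -22.7]
contact_force: [1.2, 1.1, 0.4]
gripper_width: 0.0877
gripper_force: 0.0
units total [-0.316 -0.415  0.858] /8 [-0.0395 -0.0518  0.1072]
17.2 [0.4703 0.0458 0.1497] [ 1.7997e+02  4.0000e-02 -2.2720e+01] [1.16 1.14 0.35] 0.0877 0.0
```

View pics/p3.png

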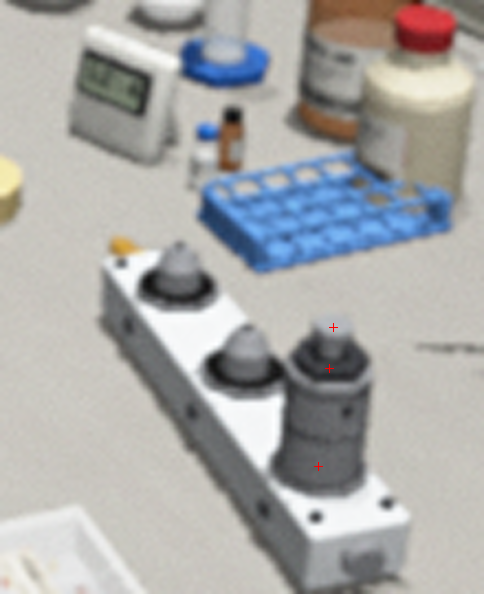

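Valve 3 is upright and home on the near port: its head is at crop (333,325), right at the projected 108 mm height. Now valve 1.

```bash
python3 -m inch '-0.16 -0.21 0 0 1;-0.11 -0.14 0 0 1;-0.046 -0.065 0.05 0 1;0 0 0.15 0 1;0 0 0.2 0 1;0 0 0.2 0 1;0 0 0.16 0 1;0 0 0.05 0 1';  python3 nav.py .4506 .1215 .021
```

```text
time_s: 18.25
tcp_pos: [0.451, 0.1186, 0.0269]
eef_rot: [179.8, 0.1, -22.8]
contact_force: [-0.6, -0.8, 0.3]
gripper_width: 0.0876
gripper_force: 0.0
units total [-0.01  -0.017  0.039] /8 [-0.0012 -0.0021  0.0049]
18.25 [0.451  0.1186 0.0269] [ 1.7981e+02  1.2000e-01 -2.2770e+01] [-0.56 -0.77  0.34] 0.0876 0.0
```

```bash
python3 -m inch '-0.01 -0.017 0.03 0 1;0 0 0.009 0 1;0 0 0 0 1;0 0 0 0 0.3;0 0 0 0 0.3;0 0 0 0 0.3;0 0 0 0 0.3;0 0 0 0 0.3' 25;  python3 nav.py .4506 .1215 .021
```

```text
time_s: 19.25
tcp_pos: [0.452, 0.1228, 0.0228]
eef_rot: [180.0, 0.0, -22.7]
contact_force: [0.0, -0.1, 0.2]
gripper_width: 0.0429
gripper_force: 0.0
units total [-0.006  0.012  0.012] /8 [-0.0007  0.0015  0.0015]
19.25 [0.452  0.1228 0.0228] [180.     0.   -22.73] [ 0.02 -0.08  0.22] 0.0429 0.0
```

```bash
python3 -m inch '0 0 0 0 0.3;0 0 0 0 0.3;0 0 -0.05 0 0.3;0 0 -0.12 0 0.3;0 0 -0.2 0 0.3;0 0 -0.2 0 0.3;0 0 -0.1 0 0.3;0 0 0 0 0.3' 25;  python3 nav.py .6044 -.1717 .1217
```

```text
time_s: 20.25
tcp_pos: [0.4527, 0.1234, 0.1247]
eef_rot: [-179.8, -0.1, -22.7]
contact_force: [0.1, 0.2, -1.6]
gripper_width: 0.0357
gripper_force: 25.0
units total [1.693 1.424 0.02 ] /8 [0.2116 0.178  0.0025]
20.25 [0.4527 0.1234 0.1247] [-1.7984e+02 -9.0000e-02 -2.2730e+01] [ 0.08  0.21 -1.62] 0.0357 25.0
```

```bash
python3 -m inch '0.1 0.08 0 0 0.3;0.2 0.17 0 0 0.3;0.27 0.23 0 0 0.3;0.3 0.25 0 0 0.3;0.3 0.25 0 0 0.3;0.28 0.23 0 0 0.3;0.18 0.15 0 0 0.3;0.07 0.064 0 0 0.3'; python3 -m inch '0 0 0 0 0.3;0 0 0 0 0.3;0 0 0 0 0.3;0 0 0 0 0.3;0 0 0 0 0.3;0 0 0 0 0.3;0 0 0 0 0.3;0 0 0 0 0.3'; python3 nav.py .6052 -.1720 .067
```

```text
time_s: 21.25
tcp_pos: [0.6045, -0.1745, 0.1215]
eef_rot: [180.0, 0.1, -22.9]
contact_force: [-0.2, 0.6, -1.1]
gripper_width: 0.0355
gripper_force: 25.0
time_s: 22.25
tcp_pos: [0.6047, -0.1728, 0.1233]
eef_rot: [180.0, 0.0, -22.7]
contact_force: [-0.5, 0.5, -0.2]
gripper_width: 0.0353
gripper_force: 25.0
units total [ 0.001 -0.006  0.376] /8 [ 0.0001 -0.0008  0.047 ]
22.25 [ 0.6047 -0.1728  0.1233] [180.     0.   -22.74] [-0.46  0.45 -0.16] 0.0353 25.0
```

```bash
python3 -m inch '0 -0.006 0.06 0 0.3;0 0 0.09 0 0.3;0 0 0.09 0 0.3;0 0 0.07 0 0.3;0 0 0.04 0 0.3;0 0 0.026 0 0.3;0 0 0 0 0.3;0 0 0 0 0.3';  python3 nav.py .6052 -.1720 .0597
```

```text
time_s: 23.25
tcp_pos: [0.6053, -0.172, 0.0674]
eef_rot: [-180.0, -0.0, -22.7]
contact_force: [0.1, 0.2, -1.6]
gripper_width: 0.0358
gripper_force: 25.0
units total [-0.     0.     0.051] /8 [-0.0001  0.0001  0.0064]
23.25 [ 0.6053 -0.172   0.0674] [-1.7999e+02 -4.0000e-02 -2.2730e+01] [ 0.08  0.21 -1.64] 0.0358 25.0
```

```bash
python3 -m inch '0 0 0.02 0 0.3;0 0 0.015 0 0.3;0 0 0.01 0 0.3;0 0 0.006 0 0.3;0 0 0 0 0.3;0 0 0 0 0.3;0 0 0 0 0.3;0 0 0 0 0.3';  python3 nav.py .6052 -.1720 .0597
```

```text
time_s: 24.25
tcp_pos: [0.6051, -0.172, 0.0608]
eef_rot: [180.0, -0.0, -22.7]
contact_force: [-3.9, 1.8, 11.1]
gripper_width: 0.0357
gripper_force: 25.0
units total [ 0.001 -0.     0.007] /8 [ 0.0001 -0.      0.0009]
24.25 [ 0.6051 -0.172   0.0608] [ 1.7999e+02 -4.0000e-02 -2.2710e+01] [-3.91  1.77 11.08] 0.0357 25.0
```

Valve 1 landed at the predicted height. Release, then move to valve 2.

```bash
python3 -m inch '0 0 0 0 0.62;0 0 0 0 0.62;0 0 0 0 0.62;0 0 -0.05 0 0.62;0 0 -0.12 0 0.62;0 0 -0.2 0 0.62;0 0 -0.2 0 0.62;0 0 -0.05 0 0.62'; python3 nav.py .4649 -.0114 .15
```

```text
time_s: 25.25
tcp_pos: [0.6066, -0.1721, 0.1562]
eef_rot: [-179.9, -0.3, -22.7]
contact_force: [0.4, 0.4, 0.3]
gripper_width: 0.0543
gripper_force: 0.0
units total [-1.285 -0.623  0.041] /8 [-0.1606 -0.0779  0.0051]
25.25 [ 0.6066 -0.1721  0.1562] [-179.91   -0.29  -22.71] [0.4  0.38 0.3 ] 0.0543 0.0
```

```bash
python3 -m inch '-0.09 -0.04 0 0 1;-0.18 -0.09 0 0 1;-0.24 -0.12 0 0 1;-0.25 -0.12 0 0 1;-0.24 -0.12 0 0 1;-0.18 -0.08 0 0 1;-0.1 -0.05 0 0 1;0 0 0 0 1'; python3 nav.py .4649 -.0114 .022
python3 - <<'E'
from plant import capture
from h import *
c=capture("scene"); np.savez("pics/scene3.npz",**c)
o=c["color"][180:320,200:440]
o=cv2.resize(o,None,fx=3.3,fy=3.3,interpolation=cv2.INTER_CUBIC)
for p in((.572,-.3182),(.6044,-.1717)):
  for z in(.038,.108):
    q=(proj(c,[*p,z])-[200,180]+.5)*3.3; cv2.drawMarker(o,tuple(int(v) for v in q),(0,0,255),0,6)
cv2.imwrite("pics/p4.png",o)
E
```

```text
time_s: 26.25
tcp_pos: [0.4632, -0.0113, 0.1523]
eef_rot: [-180.0, 0.0, -22.6]
contact_force: [0.8, 0.1, 0.2]
gripper_width: 0.0872
gripper_force: 0.0
units total [ 0.011 -0.004  0.868] /8 [ 0.0014 -0.0005  0.1086]
26.25 [ 0.4632 -0.0113  0.1523] [-1.800e+02  1.000e-02 -2.264e+01] [0.77 0.12 0.23] 0.0872 0.0
```

View pics/p4.png

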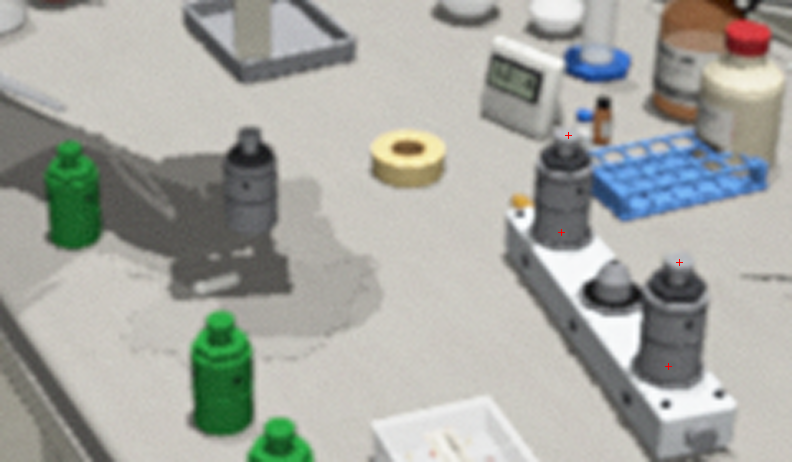

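Both firm valves are seated on their ports, with heads at (568,137) and (679,262) at the projected height. Valve 2 still stands at (250,185). Descend on it.

```bash
python3 -m inch '0.009 -0.003 0.06 0 1;0 0 0.15 0 1;0 0 0.18 0 1;0 0 0.18 0 1;0 0 0.15 0 1;0 0 0.1 0 1;0 0 0.046 0 1;0 0 0 0 1'; python3 -m inch '0 0 0 0 0.3;0 0 0 0 0.3;0 0 0 0 0.3;0 0 0 0 0.3;0 0 0 0 0.3;0 0 0 0 0.3;0 0 0 0 0.3;0 0 0 0 0.3' 25; python3 nav.py .6033 .2365 .1217
```

```text
time_s: 27.3
tcp_pos: [0.4652, -0.0125, 0.0217]
eef_rot: [179.9, 0.1, -22.8]
contact_force: [0.2, -0.2, 0.1]
gripper_width: 0.0876
gripper_force: 0.0
time_s: 28.3
tcp_pos: [0.4654, -0.012, 0.0225]
eef_rot: [-180.0, -0.0, -22.7]
contact_force: [0.5, 0.5, 1.2]
gripper_width: 0.0356
gripper_force: 25.0
units total [ 0.208 -1.883 -0.661] /8 [ 0.026  -0.2354 -0.0827]
28.3 [ 0.4654 -0.012   0.0225] [-1.7999e+02 -1.0000e-02 -2.2730e+01] [0.48 0.52 1.21] 0.0356 25.0
```

```bash
python3 -m inch '0 0 -0.06 0 0.3;0 0 -0.15 0 0.3;0.01 -0.09 -0.17 0 0.3;0.02 -0.19 -0.09 0 0.3;0.03 -0.25 -0.03 0 0.3;0.03 -0.3 0 0 0.3;0.03 -0.3 0 0 0.3;0.03 -0.3 0 0 0.3'; python3 -m inch '0.03 -0.23 0 0 0.3;0.02 -0.15 0 0 0.3;0.008 -0.073 0 0 0.3;0 0 0.08 0 0.3;0 0 0.12 0 0.3;0 0 0.1 0 0.3;0 0 0.05 0 0.3;0 0 0 0 0.3'; python3 nav.py .6033 .2365 .0255
```

```text
time_s: 29.3
tcp_pos: [0.5694, 0.1783, 0.0979]
eef_rot: [180.0, 0.0, -22.7]
contact_force: [0.4, -0.2, -1.0]
gripper_width: 0.0356
gripper_force: 25.0
time_s: 30.3
tcp_pos: [0.6028, 0.2359, 0.044]
eef_rot: [179.9, 0.0, -22.7]
contact_force: [0.4, 0.9, -0.9]
gripper_width: 0.0355
gripper_force: 25.0
units total [ 0.001 -0.005  0.123] /8 [ 0.0002 -0.0006  0.0154]
30.3 [0.6028 0.2359 0.044 ] [ 1.7992e+02  4.0000e-02 -2.2750e+01] [ 0.39  0.94 -0.91] 0.0355 25.0
```

```bash
python3 -m inch '0 0 0.05 0 0.3;0 0 0.04 0 0.3;0 0 0.02 0 0.3;0 0 0.01 0 0.3;0 0 0.005 0 0.3;0 0 0 0 0.3;0 0 0 0 0.3;0 0 0 0 0.3'; python3 nav.py .6033 .2365 .0255
```

```text
time_s: 31.3
tcp_pos: [0.6033, 0.2365, 0.0263]
eef_rot: [-180.0, -0.0, -22.7]
contact_force: [0.4, 0.1, -0.9]
gripper_width: 0.0356
gripper_force: 25.0
units total [-0.    -0.     0.005] /8 [-0.     -0.      0.0007]
31.3 [0.6033 0.2365 0.0263] [-1.7999e+02 -1.0000e-02 -2.2730e+01] [ 0.37  0.11 -0.94] 0.0356 25.0
```

```bash
python3 -m inch '0 0 0.003 0 0.3;0 0 0.003 0 0.3;0 0 0.002 0 0.3;0 0 0 0 0.3;0 0 0 0 0.3;0 0 0 0 0.3;0 0 0 0 0.3;0 0 0 0 0.3'; python3 nav.py .6033 .2365 .0255
```

```text
time_s: 32.3
tcp_pos: [0.6033, 0.2364, 0.0255]
eef_rot: [-180.0, -0.0, -22.7]
contact_force: [-2.1, -0.7, 5.1]
gripper_width: 0.0353
gripper_force: 25.0
units total [-0.    -0.001 -0.   ] /8 [-0.     -0.0001 -0.    ]
32.3 [0.6033 0.2364 0.0255] [-1.7999e+02 -1.0000e-02 -2.2730e+01] [-2.06 -0.66  5.12] 0.0353 25.0
```

Valve 2 rests on the tray floor (5 N). Release and retreat straight up.

```bash
python3 -m inch '0 0 0 0 0.62;0 0 0 0 0.62;0 0 0 0 0.62;0 0 -0.05 0 0.62;0 0 -0.12 0 0.62;0 0 -0.2 0 0.62;0 0 -0.25 0 0.62;0 0 -0.25 0 0.62'; python3 -m inch '-0.05 -0.1 -0.1 0 0.62;-0.15 -0.15 0 0 0.62;-0.25 0 0 0 0.62;-0.25 0 0 0 0.62;-0.2 0 0 0 0.62;-0.1 0 0 0 0.62;0 0 0 0 0.62;0 0 0 0 0.62'
python3 - <<'E'
from plant import capture
from h import *
c=capture("scene");t=capture("top")
o=cv2.resize(c["color"][150:350,180:440],(520,400),interpolation=cv2.INTER_CUBIC)
p=cv2.resize(t["color"][140:300,160:440],(560,320),interpolation=cv2.INTER_CUBIC)
O=np.zeros((600,800,3),np.uint8);O[:320,:520]=o[:320];O[320:,:560]=p[:280]
for z in(.003,.073):
    q=(proj(c,[.6033,.2365,z])-[180,150]+.5)*2; cv2.drawMarker(O,tuple(int(v) for v in q),(0,0,255),0,5)
cv2.imwrite("pics/p5.png",O)
E
```

```text
time_s: 33.3
tcp_pos: [0.6034, 0.2364, 0.1583]
eef_rot: [-179.9, -0.1, -22.7]
contact_force: [0.4, 0.5, 1.3]
gripper_width: 0.0545
gripper_force: 0.0
time_s: 34.3
tcp_pos: [0.4799, 0.329, 0.1706]
eef_rot: [-180.0, -0.0, -22.7]
contact_force: [-0.2, 0.0, 0.2]
gripper_width: 0.0543
gripper_force: 0.0
```

View pics/p5.png

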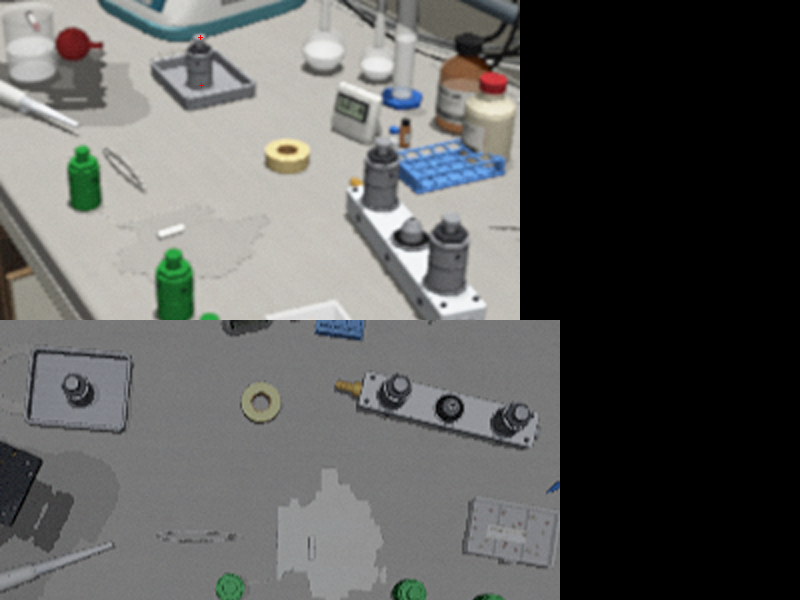

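Valve 2 stands upright in the tray (scene crop (200,65)). The firm valves are home on the outer ports at (380,175) and (447,255). The tape, tweezers, stir bar and green look-alikes haven't moved, and the gripper is clear.

```bash
python3 -c "
from plant import close_job
print(close_job())"
```

```text
the job is handed in; nothing more can be done
None
```

The job is handed in at about 34 s of the 72 s allowed: valves 1 and 3 (firm springs) are fully home on the two outer manifold ports, valve 2 (tired spring) stands upright in the tray, and the tape, tweezers and stir bar are where they were.

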